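# Draw a glass smear plate from the slotted rack and stand it on the light stand

### The arm

A 6-joint arm with a two-finger parallel gripper is mounted at the origin on the work surface. World frame = base frame: x ahead of the robot, y to its left, z up, the work surface at z = 0. Lengths are in mm, angles in rad, forces in N, time in s.
With the tool pointing down it reaches from about 350 to 775 mm from the base axis. Payload 7.3 kg.
Tool frame: the origin (TCP) lies midway between the tips of the shut fingers; the grasp point (between the pads) lies 19 mm behind it; x points along the fingers, y is the direction in which the jaws open and shut, and the axes are right-handed (so a half turn about x gives the same grasp; the last joint's range is limited). The gripper opens to 92 mm and grips with 3 to 60 N. Pads are 19 mm wide; open, the fingers measure 130 mm over their backs; the gripper's body (75 mm by 190 mm) begins 47 mm behind the grasp point.
Start: joints at [-1.483, 0.342, 1.524, -0, 1.275, -0.146], TCP at [121.651, -510.731, 226.741] pointing down, gripper open.
Joint ranges: [-2.53, 2.53], [-0.77, 2.02], [0.04, 2.7], [-1, 4.14], [0.28, 2.66], [-3.11, 3.11]. Speed limits (rad/s): [2.57, 2.57, 3.14, 3.14, 3.14, 3.14].

### API

Orientations are given as [roll, pitch, yaw] about the fixed x, y, z axes, in that order (R = Rz(yaw) Ry(pitch) Rx(roll)).
In Python, from plant import get_obs, capture, close_job gives the robot as it stands. The module is installed in compiled form; this text tells all that it offers.
- The arm moves only by the tool send_rows, never from a script. Its argument "moves" is a list of rows, each a list of 4 numbers: the shift along the tool's x, y, z in mm, then the turn about the tool's x in degrees. In form: [[tx, ty, tz, yaw], ...]. A call has 1 to 8 rows; each row shifts and turns the commanded pose from where the row before left it, along the tool's axes as they then stand; what a row does not reach is not made up. A row lasts 1/8 s, in which the tool goes at most 62.5 mm and 10.7 degrees, less where a joint would pass 70% of its speed; a pose out of reach is approached as far as the arm can. A call with a gripper value outside its range is refused whole. "hand" is the opening, from 0 (shut) to 1 (fully open), set as the call begins (left out, the last holds). The fingers move at their own pace and stop on an object; the grip force is fixed at half the most. Time passes only in rows, so rows that do not move let the fingers close. It gives the time, the measured TCP pose, the force and the opening at its end, in the units of the state.
- get_obs(): the state, without advancing time (a new reading comes with each control period).
- capture(name): name is "scene" or "top" or "wrist"; returns a dict with "image" (384x512x3 uint8, red, green, blue), "K" (3x3 intrinsics, pixels), "position" and "attitude" of the camera in the world; the wrist camera has in their place "mount" (4x4, takes a point from camera to tool coordinates, whose origin is the TCP and whose axes are the tool frame's). Camera axes: x right, y down, z forward; pixel columns grow to the right and rows downward; lengths in mm; the calibration is good to about 2 mm. A picture is of the moment at which its call begins: read the wrist's pose just before it. There is no depth.
- close_job(): hands the job in, once; it reports no verdict.
The state is a dict: "time": time; "joint_positions": joint angles; "dq": joint speeds; "tau": joint torques, N m; "tool_pos": TCP position; "tcp_rot": TCP orientation; "contact_force": force on the tool from outside, world axes, zero at the start; "moment": the same for the moment, N m; "grip_width": finger opening in mm.
Only numpy, scipy, OpenCV 4.12 (cv2) and the standard library are available. Lean on these libraries where they do the work, as an engineer would, in place of code of your own. Each camera call takes 0.05 s, during which the arm holds its last target. There are 200 camera calls.

### The job

Swing the keeper bar off the orange slotted rack, draw the glass plate with the full-width grip strip straight up out of its slot, and stand it on the ledge of the light stand, centred and leaning back against the sloping panel. Then swing the keeper bar fully back over the two short-strip plates, which stay in their slots, and leave everything else on the bench undisturbed.

Things in the scene. Friction and masses are not known exactly. Their poses are not given: they have to be found in the camera images.
- rack: Orange slotted rack, fixed. Origin: underside, below the middle slot; y runs along it across the three slots (centres at y = -40, 0, 40 mm; 7 mm wide), x along the plates' width. Floor 8 mm high; grooved side walls 58 mm high at x = 31 to 47 mm either side. Base from y = -104 to 64 mm. Steel pivot post, 18 mm diameter, at x = 0, y = -90 mm.
- keeper (a joint): Angle (rad) of the flat steel keeper bar about the rack's pivot post. 0 = shut at its stop, along rack +y over the plates' tops; up to 1.5 = open stop, along rack +x. It blocks the plates until swung clear; stays where it is left; under 2 N at the knob moves it. Bar 12 mm wide, 102 to 108 mm above the bench, ending 166 mm from the pivot.
- keeper_knob (a point): Point on the axis of the upright round black knob at the free end of the keeper bar: 156 mm from the pivot, 132 mm above the bench. The knob is 16 mm in diameter and stands from 108 to 150 mm above the bench.
- plate_wide: The plate to take out: glass with a pink smear, 75 mm wide (its x), 4 thick (y), 90 high (z), 63 to 120 g, the same both ways round. Origin: centre of its lower edge. A white grip strip, 9 mm thick, runs along the full 75 mm of its top edge, 76 to 90 mm above the lower edge. It stands in any of the three slots, lower edge on the rack floor.
- plate_a: A plate that stays: the same glass, but its white grip strip is only 36 mm long, in the middle of the top edge. Axes and origin as plate_wide.
- plate_b: Another plate that stays, like plate_a.
- stand: White light stand, fixed. Origin: underside, below the foot of the panel's face. Base x -65 to 20, y -50 to 50 mm; its top, the ledge, is 14 mm high. From the ledge at x = 0 rises the panel, face to +x, leaning back 0.30 rad (top to -x), 55 mm up the slope, 12 thick, 100 wide. Lip 8 mm high at x = 13 to 19. The plate's lower edge goes between panel and lip, its width along y.
- wash_bottle: Bystander: white bottle with blue cap, diameter 60 mm, 165 mm high, standing. Origin: centre of underside.
- tube_rack: Bystander: blue rack with capped tubes, 56 x 119 mm (x, y), 92 mm high. Origin: centre of underside.
- lying_tube: Bystander: capped tube lying along its y, 97 mm long, 18 mm thick. Origin: centre of underside.
- dish: Bystander: clear closed dish, diameter 84 mm, 16 mm high. Origin: centre of underside.
- stain_jar: Bystander: small amber jar with black lid, diameter 44 mm, 55 mm high. Origin: centre of underside.
- slide_box: Bystander: grey box 55 x 85 mm (x, y), 30 mm high. Origin: centre of underside.
- pen: Bystander: marker pen lying along its x, about 135 mm long, 12 mm thick. Origin: centre of underside.

How it is judged:
By the outcome, as a careful person would: the job done as asked, in the order asked, and still so for the second after the job is handed in, with the robot touching nothing.
It also fails if it takes over 67 s, if anything falls off the work surface, if the arm or the gripper's body presses on something with over 40 N, if the wrist force passes 120 N, or if a joint passes its speed limit or range.

## Working session

There is one attempt and no reset: what is moved stays moved. The work goes in short steps, Python scripts to look and compute and a tool call to move; the robot and the scene stay as the last step left them, time stands still between calls to the robot, and variables do not carry over. Pictures are saved under pics/ and viewed, about 8 in all and at most 12, crops included, and the job is handed in when it is done.

Besides the shell and the picture viewer there is one more tool, called after "Emit:" as name(argument=value, ...), one argument or row to a line, values as JSON. send_rows: Moves the arm, as the interface text tells. Its arguments: {"type":"object","properties":{"moves":{"type":"array","items":{"type":"array","items":{"type":"number"}}},"hand":{"type":"number"}},"required":["moves"]}

```bash
mkdir -p pics; ls; cat > h.py <<'E'
import numpy as np, cv2
from plant import get_obs, capture
from scipy.spatial.transform import Rotation as R
def save(n,im): cv2.imwrite('pics/'+n+'.png',im[:,:,::-1])
E
python3 - <<'E'
from h import *
print(get_obs())
for n in("scene","top"):
    c=capture(n); save(n,c['image']); np.savez(n,**c); print({k:v for k,v in c.items() if k!='image'})
E
```

```text
pics
{'time': 0.0, 'joint_positions': array([-1.48300561e+00,  3.42685216e-01,  1.52498811e+00, -1.67480413e-05,
        1.27540375e+00, -1.46012720e-01]), 'dq': array([ 0.00070364, -0.0011314 , -0.00092509,  0.00095636,  0.0009488 ,
        0.00058463]), 'tau': array([-1.67695100e-03, -4.31242025e+01, -2.44223410e+01,  7.15413317e-02,
        5.57461591e-02, -1.24529652e-04]), 'tool_pos': array([ 121.60655863, -510.31431022,  226.07451936]), 'tcp_rot': array([-1.70602054,  1.56931181,  1.66938044]), 'contact_force': array([ 0.18885732, -0.7735632 , -0.13980502]), 'moment': array([ 0.0201581 , -0.02116871, -0.01920137]), 'grip_width': 91.68777617753248}
{'K': array([[440.40570578,   0.        , 253.07590104],
       [  0.        , 440.40570578, 191.66401664],
       [  0.        ,   0.        ,   1.        ]]), 'position': array([1177.79221978,  109.64234643, 1159.10014845]), 'attitude': array([-2.58943983e+00, -9.34881793e-04,  1.77986070e+00])}
{'K': array([[412.47256832,   0.        , 247.36654869],
       [  0.        , 412.47256832, 194.40113257],
       [  0.        ,   0.        ,   1.        ]]), 'position': array([485.00029741, -21.58307175, 986.55891888]), 'attitude': array([-3.09869374, -0.00695554, -1.56092182])}
```

```bash
python3 - <<'E'
from h import *
for n in("scene","top"):
    im=np.load(n+'.npz')['image']; save(n+'_b',cv2.resize(im,(800,600),interpolation=cv2.INTER_CUBIC))
E
```

```text
(no output)
```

View pics/top_b.png

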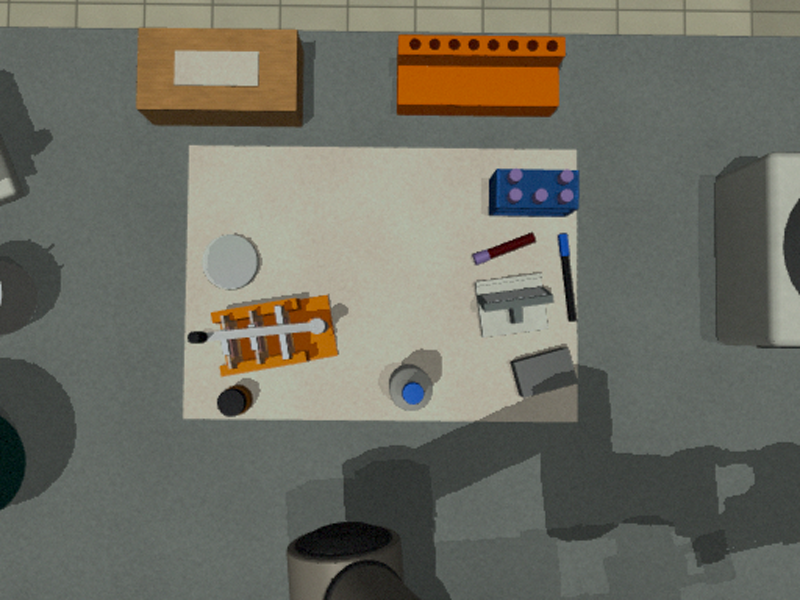

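View pics/scene_b.png

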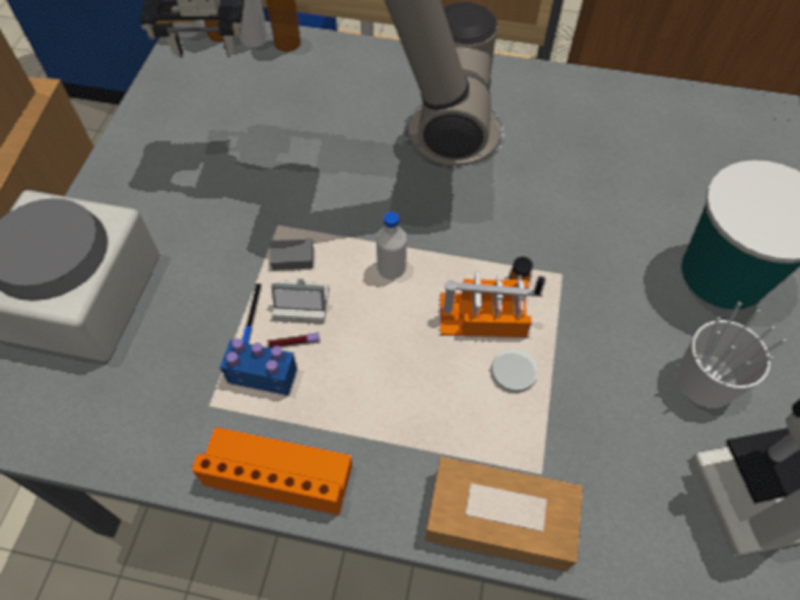

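Top view (800×600): rack upper-left with pivot (318,326), knob (198,338), so rack +y ≈ world +y and +x points away from the robot. The stand is at about (512,305), with its lip toward world +x. In the scene view the keeper lies over the three plates. Next come rough positions.

```bash
cat >> h.py <<'E'
def cam(c,o=None):
    if 'mount' in c:
        T=np.eye(4); T[:3,:3]=R.from_euler('xyz',o['tcp_rot']).as_matrix(); T[:3,3]=o['tool_pos']
        T=T@c['mount']; return T[:3,:3],T[:3,3]
    return R.from_euler('xyz',c['attitude']).as_matrix(),c['position']
def ray(c,uv,z,o=None):
    Rm,p=cam(c,o); uv=np.atleast_2d(uv); d=np.c_[uv,np.ones(len(uv))]@np.linalg.inv(c['K']).T@Rm.T
    return p+d*((z-p[2])/d[:,2])[:,None]
def proj(c,P,o=None):
    Rm,p=cam(c,o); q=(np.atleast_2d(P)-p)@Rm@c['K'].T; return q[:,:2]/q[:,2:]
def wrist(n):
    o=get_obs(); c=capture('wrist'); save(n,c['image']); np.savez(n,**c,**{k:o[k] for k in('tool_pos','tcp_rot')}); return c,o
E
python3 - <<'E'
from h import *
t=dict(np.load('top.npz')); s=512/800
for n,u,z in [('pivot',(318,326),110),('knob',(197,338),150),('panel top L',(477,296),66),('panel top R',(552,290),66),('base nearL',(483,336),14),('base nearR',(549,330),14),('base farL',(475,281),14),('base farR',(541,273),14),
 ('rackTR',(330,296),8),('rackBR',(338,354),8),('rackBL',(222,374),8),('rackTL',(211,311),8),('jar',(232,401),55),('bottle',(412,392),165),('dish',(232,262),16),('box',(545,372),30)]:
    print(n,ray(t,np.array(u)*s,z).round(0)[0][:2])
o=get_obs(); print(R.from_euler('xyz',o['tcp_rot']).as_matrix().round(3))
c=capture('wrist'); print(c['mount'].round(3),c['K'])
E
```

```text
pivot [491.  65.]
knob [474. 218.]
panel top L [ 537. -157.]
panel top R [ 547. -265.]
base nearL [ 480. -174.]
base nearR [ 490. -274.]
base farL [ 563. -162.]
base farR [ 576. -262.]
rackTR [538.  58.]
rackBR [450.  45.]
rackBL [418. 219.]
rackTL [513. 238.]
jar [383. 193.]
bottle [409. -60.]
dish [587. 206.]
box [ 427. -264.]
[[-0.     0.232 -0.973]
 [ 0.001 -0.973 -0.232]
 [-1.    -0.001 -0.   ]]
[[ 1.00000e-03 -2.88000e-01  9.58000e-01 -1.58088e+02]
 [ 1.00000e+00  0.00000e+00 -1.00000e-03 -3.08000e-01]
 [ 0.00000e+00  9.58000e-01  2.88000e-01 -7.91040e+01]
 [ 0.00000e+00  0.00000e+00  0.00000e+00  1.00000e+00]] [[295.12755501   0.         254.46128661]
 [  0.         295.12755501 190.97723216]
 [  0.           0.           1.        ]]
```

Emit:
send_rows(
  moves=[
    [0,-21,-46,0],
    [0,-21,-46,0],
    [0,-21,-46,0],
    [0,-21,-46,0],
    [0,-21,-46,0],
    [0,-21,-46,0],
    [0,-21,-46,0],
    [0,-21,-46,0],
  ],
)

```text
time: 1.15
tool_pos: [441.8, -260.8, 226.6]
tcp_rot: [-0.145, 1.571, -3.053]
contact_force: [0.1, -1.3, 0.1]
grip_width: 91.9
```

Emit:
send_rows(
  moves=[
    [0,-21,-46,0],
    [0,-21,-46,0],
    [0,0,0,0],
    [0,0,0,0],
  ],
)

```text
time: 1.65
tool_pos: [520.0, -199.9, 226.3]
tcp_rot: [-0.294, 1.57, 3.082]
contact_force: [0.7, -0.5, 0.3]
grip_width: 91.9
```

```bash
python3 - <<'E'
from h import *
c,o=wrist('w_stand'); print(o['tool_pos'],o['time'],o['contact_force'])
E
```

```text
[ 520.01443103 -199.8825619   226.27859406] 1.65 [ 0.67495031 -0.48611077  0.25604968]
```

View pics/w_stand.png

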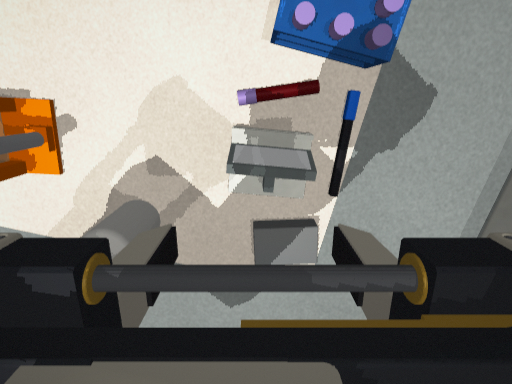

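```bash
python3 - <<'E'
from h import *
im=np.load('w_stand.npz')['image'][115:205,215:335]; save('w_stand_z',cv2.resize(im,None,fx=6.6,fy=6.6,interpolation=cv2.INTER_CUBIC))
E
```

```text
(no output)
```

View pics/w_stand_z.png

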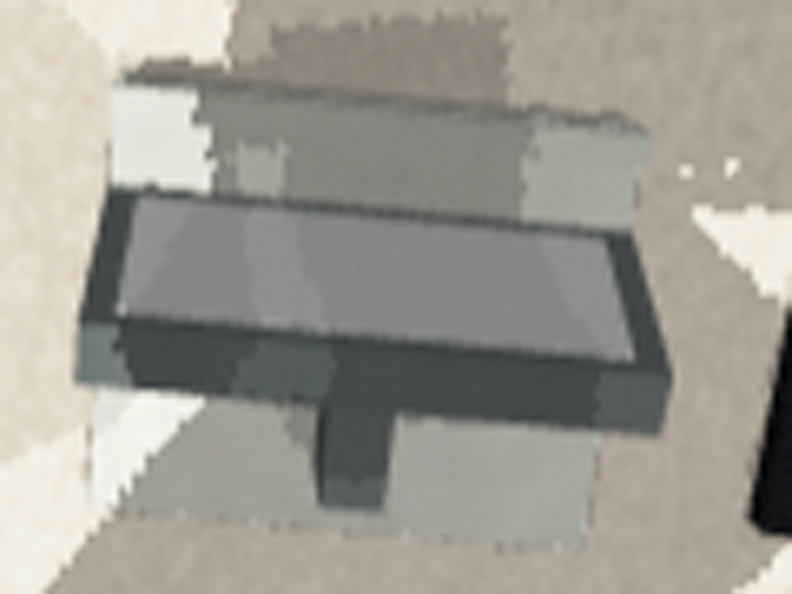

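```bash
python3 - <<'E'
from h import *
from scipy.optimize import least_squares
c=dict(np.load('w_stand.npz')); 
z=np.array([(110,190),(632,232),(80,319),(668,373),(90,513),(585,548)])/6.6+[215,115]-[.4,.4]
L=np.array([(0,50,14),(0,-50,14),(-16.25,50,66.5),(-16.25,-50,66.5),(-65,50,14),(-65,-50,14)])
print(np.vstack([ray(c,a,h,c) for a,h in zip(z,L[:,2])]).round(1))
def W(p): return L@R.from_euler('z',p[2]).as_matrix().T+[p[0],p[1],0]
f=least_squares(lambda p:(proj(c,W(p),c)-z).ravel(),[545,-215,.1])
print('stand',f.x,f.fun.round(1))
E
```

```text
[[ 541.7 -164.    14. ]
 [ 557.  -262.4   14. ]
 [ 527.6 -166.1   66.5]
 [ 541.5 -263.5   66.5]
 [ 478.2 -173.6   14. ]
 [ 494.1 -271.4   14. ]]
stand [ 5.50124897e+02 -2.12753707e+02  1.50179682e-01] [-0.4 -0.8 -0.  -0.5 -0.5  0.8  1.   0.2 -0.4 -0.2  0.3  0.6]
```

Emit:
send_rows(
  moves=[
    [0,-51,-12,0],
    [0,-51,-12,0],
    [0,-51,-12,0],
    [0,-51,-12,0],
    [0,-51,-12,0],
    [0,-51,-12,0],
    [0,0,0,0],
    [0,0,0,0],
  ],
)

```text
time: 2.7
tool_pos: [519.5, 113.2, 226.8]
tcp_rot: [1.425, 1.57, -1.484]
contact_force: [0.6, -0.8, 0.6]
grip_width: 92.0
```

```bash
python3 - <<'E'
from h import *
c,o=wrist('w_rack'); print(o['tool_pos'],o['time'],o['contact_force'])
save('w_rack_b',cv2.resize(c['image'],(800,600),interpolation=cv2.INTER_CUBIC))
E
```

```text
[519.53134872 113.23583421 226.78076296] 2.7 [ 0.60068896 -0.77210591  0.57442918]
```

View pics/w_rack_b.png

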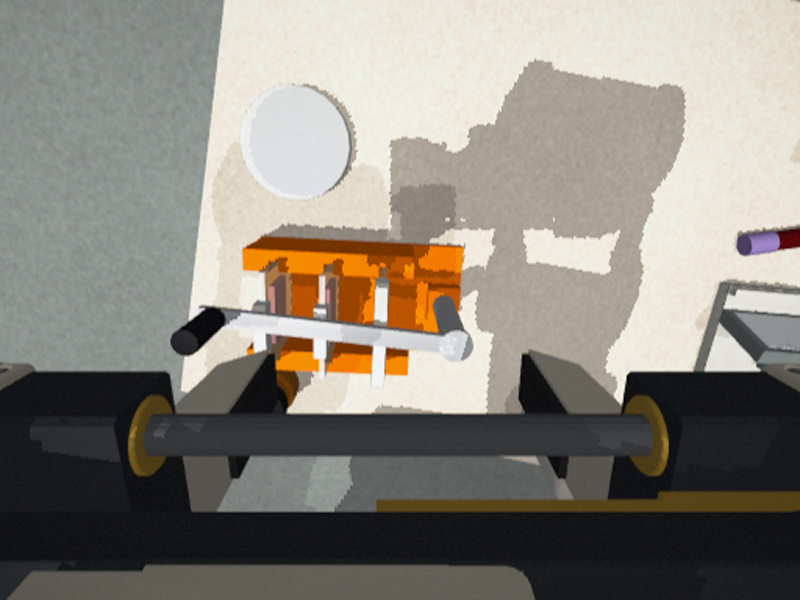

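```bash
python3 - <<'E'
from h import *
c=dict(np.load('w_rack.npz')); s=.64
for n,u,z in [('knob',(185,342),150),('knobbase',(215,316),108),('pivot',(456,346),108),('pivot',(456,346),115),('baseR far',(463,246),8),('baseFarL',(243,247),58)]:
    print(n,z,ray(c,np.array(u)*s,z,c).round(1)[0][:2])
im=c['image']
save('w_rack_z',cv2.resize(im[145:255,100:310],None,fx=3.8,fy=3.8,interpolation=cv2.INTER_CUBIC))
E
```

```text
knob 150 [476.4 223.2]
knobbase 108 [477.1 222.9]
pivot 108 [492.6  68.6]
pivot 115 [495.3  70.2]
baseR far 8 [542.3  63.8]
baseFarL 58 [512.4 226. ]
```

View pics/w_rack_z.png

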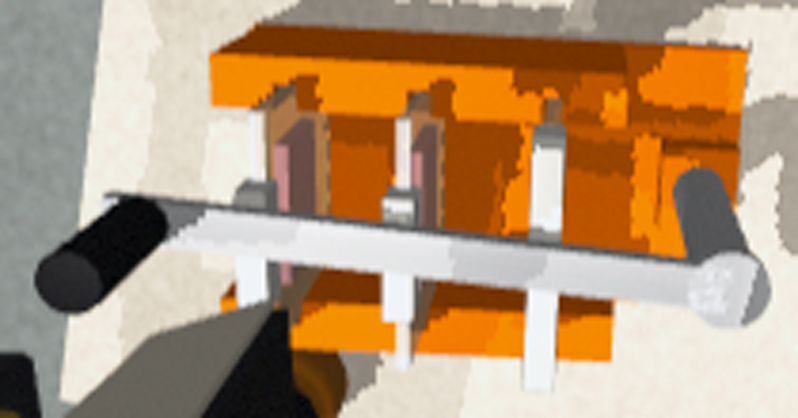

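The wide-strip plate is in the right-hand slot, nearest the pivot (zoom column ~545). Both other strips are short. Next I turn the jaws along the tangent at the knob.

```bash
cat >> h.py <<'E'
def go(P,jaw=None):
    """print tool-frame shift to P, and yaw (deg) to jaw angle (rad, world)"""
    o=get_obs(); Rm=R.from_euler('xyz',o['tcp_rot']).as_matrix(); a=np.arctan2(Rm[1,1],Rm[0,1])
    print('t',round(o['time'],2),'pos',o['tool_pos'].round(1),'jaw',a.round(4),'F',o['contact_force'].round(1),'w',round(o['grip_width'],1))
    d=np.array(P)-o['tool_pos']
    if jaw is not None:
        y=-(jaw-a); print('yaw deg',np.degrees(y).round(1)); print('shift after yaw',(d@Rm@R.from_euler('x',y).as_matrix()).round(1))
    print('shift now',(d@Rm).round(1))
E
python3 -c "
from h import *
go([476.8,223,118],.102)"
```

```text
t 2.75 pos [519.6 112.9 226.7] jaw -1.3388 F [-0.7  0.1 -0.1] w 92.1
yaw deg -82.6
shift after yaw [ 108.7  -31.4 -114. ]
shift now [ 108.7 -117.1   16.3]
```

Emit:
send_rows(
  moves=[
    [0,0,0,-10.3],
    [0,0,0,-10.3],
    [0,0,0,-10.3],
    [0,0,0,-10.3],
    [0,0,0,-10.3],
    [0,0,0,-10.3],
    [0,0,0,-10.3],
    [0,0,0,-10.5],
  ],
  hand=0.5,
)

```text
time: 3.75
tool_pos: [519.8, 112.4, 226.7]
tcp_rot: [-0.226, 1.57, -1.689]
contact_force: [0.6, -0.5, 0.3]
grip_width: 45.8
```

Emit:
send_rows(
  moves=[
    [0,-8,-28.5,0],
    [0,-8,-28.5,0],
    [0,-8,-28.5,0],
    [0,-7.4,-28.5,0],
    [0,0,0,0],
    [0,0,0,0],
  ],
)

```text
time: 4.5
tool_pos: [477.1, 223.0, 226.7]
tcp_rot: [0.3, 1.57, -1.167]
contact_force: [0.4, -0.5, -0.5]
grip_width: 45.7
```

```bash
python3 -c "
from h import *
go([476.8,223,118],.102)
c,o=wrist('w_knob')"
```

```text
t 4.5 pos [477.1 223.  226.7] jaw 0.1031 F [ 0.4 -0.5 -0.5] w 45.7
yaw deg 0.1
shift after yaw [ 1.087e+02 -3.000e-01 -1.000e-01]
shift now [ 1.087e+02 -3.000e-01 -1.000e-01]
```

View pics/w_knob.png

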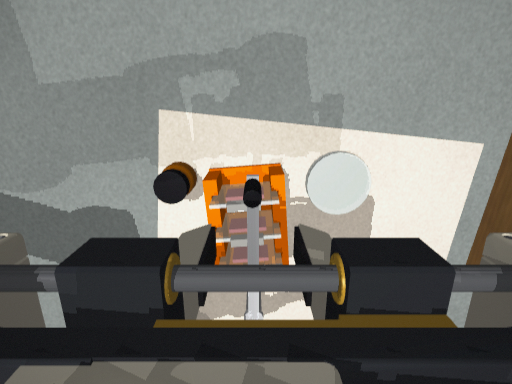

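The knob top at (252,198) is centred between the fingers and the bar is aligned with the tool. I'll check its position by ray as I descend.

```bash
python3 -c "
from h import *
c=dict(np.load('w_knob.npz'))
print(ray(c,[[252,199]],150,c),ray(c,[[253,316]],110,c))"
```

```text
[[475.84635209 223.95680523 150.        ]] [[491.78990464  74.19917085 110.        ]]
```

Emit:
send_rows(
  moves=[
    [18,0,0,0],
    [18,0,0,0],
    [18,0,0,0],
    [18,0,0,0],
    [18,0,0,0],
    [14,0,0,0],
    [4,0,0,0],
    [0,0,0,0],
  ],
)

```text
time: 5.55
tool_pos: [476.8, 224.3, 118.8]
tcp_rot: [0.834, 1.571, -0.633]
contact_force: [0.2, 0.4, 0.2]
grip_width: 45.9
```

Emit:
send_rows(
  moves=[
    [0,0,0,0],
    [0,0,0,0],
    [0,0,0,0],
  ],
  hand=0.22,
)

```text
time: 5.92
tool_pos: [476.6, 224.7, 119.0]
tcp_rot: [1.571, 1.57, 0.105]
contact_force: [0.3, 0.9, 0.1]
grip_width: 22.1
```

Emit:
send_rows(
  moves=[
    [0,19.5,1.2,7.2],
    [0,19.5,1.2,7.2],
    [0,19.5,1.2,7.2],
    [0,19.5,1.2,7.2],
    [0,19.5,1.2,7.2],
    [0,19.5,1.2,7.2],
  ],
)

```text
time: 6.68
tool_pos: [587.2, 194.0, 118.7]
tcp_rot: [-1.399, 1.57, 2.66]
contact_force: [-0.9, 0.7, 0.0]
grip_width: 20.3
```

Emit:
send_rows(
  moves=[
    [0,19.5,1.2,7.2],
    [0,19.5,1.2,7.2],
    [0,19.5,1.2,7.2],
    [0,19.5,1.2,7.2],
    [0,19.5,1.2,7.2],
    [0,14,0.9,5],
    [0,0,0,0],
    [0,0,0,0],
  ],
)

```text
time: 7.68
tool_pos: [644.4, 104.7, 118.6]
tcp_rot: [-1.572, 1.566, 1.776]
contact_force: [-0.5, 11.3, 0.9]
grip_width: 20.4
```

```bash
python3 -c "
from h import *
print(np.array([492.6,68.3])+156*np.array([np.cos(.102),np.sin(.102)]))
go([650,90,200],-1.469)"
```

```text
[647.78919134  84.18442294]
t 7.67 pos [644.4 104.7 118.6] jaw -1.3641 F [-0.5 11.3  0.9] w 20.4
yaw deg 6.0
shift after yaw [-81.5  14.8  -4.1]
shift now [-81.5  15.1  -2.5]
```

Emit:
send_rows(
  moves=[
    [0,-6,0,0],
    [0,0,0,0],
    [0,0,0,0],
  ],
  hand=0.45,
)

```text
time: 8.05
tool_pos: [643.9, 106.9, 118.7]
tcp_rot: [1.606, 1.57, -1.329]
contact_force: [-0.1, 1.1, 0.1]
grip_width: 40.4
```

Emit:
send_rows(
  moves=[
    [-20,0,0,0],
    [-20,0,0,0],
    [-20,0,0,0],
    [-22,0,0,0],
    [-20,-10,30,0],
    [0,-10,30,0],
    [0,0,0,0],
    [0,0,0,0],
  ],
)

```text
time: 9.05
tool_pos: [581.6, 114.2, 220.9]
tcp_rot: [2.678, 1.57, -0.258]
contact_force: [0.0, -0.0, -0.0]
grip_width: 41.3
```

```bash
python3 -c "
from h import *
go([487.5,118,200],-1.469)
c,o=wrist('w_open')
save('w_open_z',cv2.resize(c['image'][60:260,40:360],None,fx=2.5,fy=2.5,interpolation=cv2.INTER_CUBIC))"
```

```text
t 9.05 pos [581.6 114.2 220.9] jaw -1.3653 F [ 0. -0. -0.] w 41.3
yaw deg 5.9
shift after yaw [ 20.8 -13.4  93.2]
shift now [ 20.8 -22.9  91.4]
```

View pics/w_open_z.png

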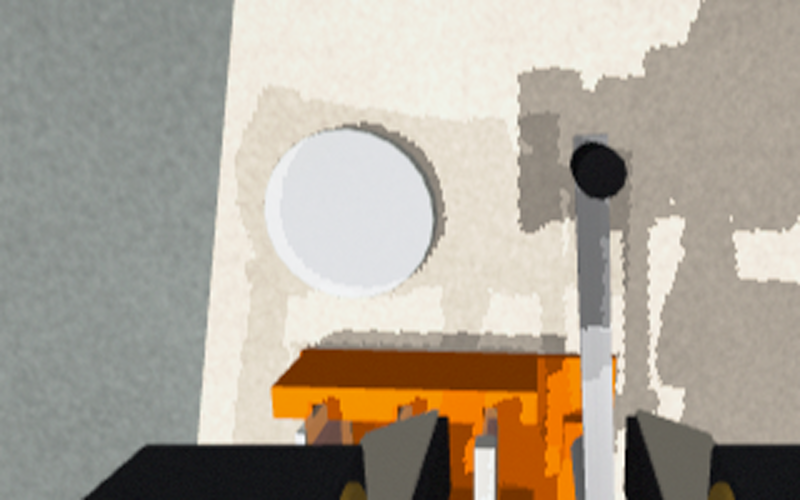

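The knob (598,170) and bar now lie along rack +x, clear of the plates. The rack's far edge is parallel to the image rows, so rack yaw is nearer 0.20, and the keeper started slightly ajar. I need an unobstructed view of the rack.

Emit:
send_rows(
  moves=[
    [0,-4,28,0],
    [0,-4,28,0],
    [0,-4,28,0],
    [0,-4,28,0],
    [0,-4,28,0],
    [0,0,0,0],
    [0,0,0,0],
  ],
  hand=1,
)

```text
time: 9.98
tool_pos: [441.2, 105.4, 220.8]
tcp_rot: [2.867, 1.57, -0.069]
contact_force: [0.2, 0.1, 0.7]
grip_width: 91.3
```

```bash
python3 -c "
from h import *
go([487.5,118,200],-1.469)
c,o=wrist('w_r2')
save('w_r2_z',cv2.resize(c['image'][50:250,100:367],None,fx=3,fy=3,interpolation=cv2.INTER_CUBIC))"
```

```text
t 9.97 pos [441.2 105.4 220.8] jaw -1.3652 F [0.2 0.1 0.7] w 91.3
yaw deg 5.9
shift after yaw [ 20.9  -7.8 -47.3]
shift now [ 20.9  -2.9 -47.9]
```

View pics/w_r2_z.png

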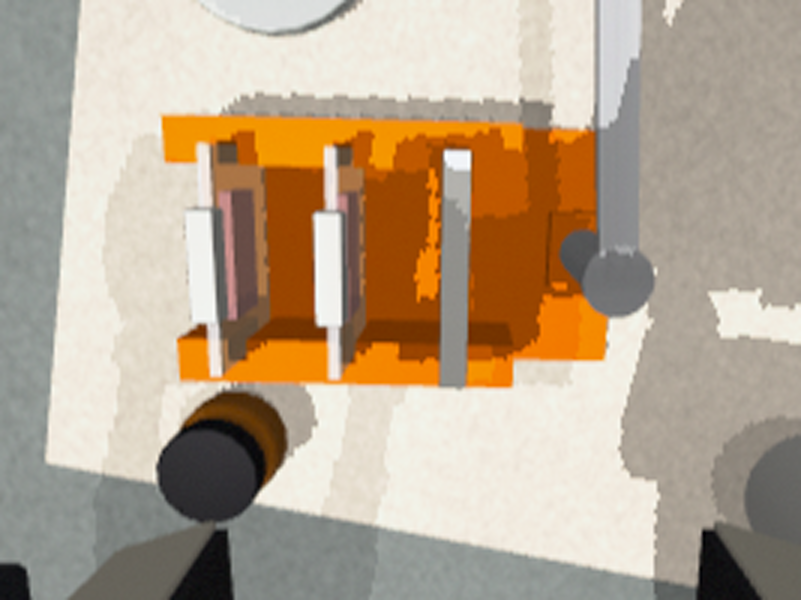

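The wide strip is fully visible at zoom (440–471,150–386), with short strips at (205,265) and (329,268) and the pivot at (619,280).

```bash
python3 - <<'E'
from h import *
c=dict(np.load('w_r2.npz')); f=lambda u,z: ray(c,np.array(u)/3+[100,50]-.3,z,c)
w=f([(443,150),(471,150),(467,386),(440,386)],98)
print(w.round(1)); C=w.mean(0); d=w[:2].mean(0)-w[2:].mean(0); print('wide',C,np.linalg.norm(d),'theta',np.arctan2(d[1],d[0]))
a=f([(187,207),(214,207),(222,322),(195,322)],98); b=f([(314,211),(343,213),(343,325),(316,325)],98)
A,B=a.mean(0),b.mean(0); print(A,B,C-B,B-A); e=A-C; print('theta from strips',np.arctan2(-e[0],e[1]),np.linalg.norm(e))
print('pivot',f([(619,280)],110)); k=f([(618,130)],108); print('bar pt',k)
q=f([(162,117),(180,382),(513,387)],58); print(q)
go([C[0],C[1],180],-1.365)
E
```

```text
[[519.3 129.   98. ]
 [521.1 120.6  98. ]
 [448.6 106.7  98. ]
 [446.8 115.4  98. ]]
wide [483.96340721 117.92812804  98.        ] 73.7757042920745 theta 0.1875142621686088
[469.99267974 195.53804709  98.        ] [476.75937846 157.01312923  98.        ] [  7.20402875 -39.08500119   0.        ] [  6.76669872 -38.52491786   0.        ]
theta from strips 0.17810469548719507 78.85734436826414
pivot [[493.33038342  69.14653931 110.        ]]
bar pt [[535.11884962  80.02103698 108.        ]]
[[510.42197184 226.45033514  58.        ]
 [418.32370873 209.77475011  58.        ]
 [441.83004891  87.65656296  58.        ]]
t 10.03 pos [441.2 105.4 220.7] jaw -1.3653 F [-0.5 -0.2  0.8] w 91.6
yaw deg -0.0
shift after yaw [ 40.7  -3.5 -44.4]
shift now [ 40.7  -3.5 -44.4]
```

Emit:
send_rows(
  moves=[
    [0,0,0,1.2],
    [6,-1,-10,0],
    [10,-1,-12,0],
    [10,-1,-12,0],
    [10,-0.5,-10,0],
    [0,0,0,0],
    [0,0,0,0],
  ],
  hand=0.22,
)

```text
time: 10.9
tool_pos: [482.3, 117.0, 184.7]
tcp_rot: [0.226, 1.57, -2.731]
contact_force: [1.0, -0.8, 0.0]
grip_width: 26.4
```

```bash
python3 -c "
from h import *
go([484.2,117.9,74],-1.386)
c,o=wrist('w_pre')
save('w_pre_z',cv2.resize(c['image'][120:270,150:350],None,fx=4,fy=4,interpolation=cv2.INTER_CUBIC))"
```

```text
t 10.9 pos [482.3 117.  184.7] jaw -1.3858 F [ 1.  -0.8  0. ] w 26.4
yaw deg 0.0
shift after yaw [110.7  -0.5  -2. ]
shift now [110.7  -0.5  -2. ]
```

View pics/w_pre_z.png

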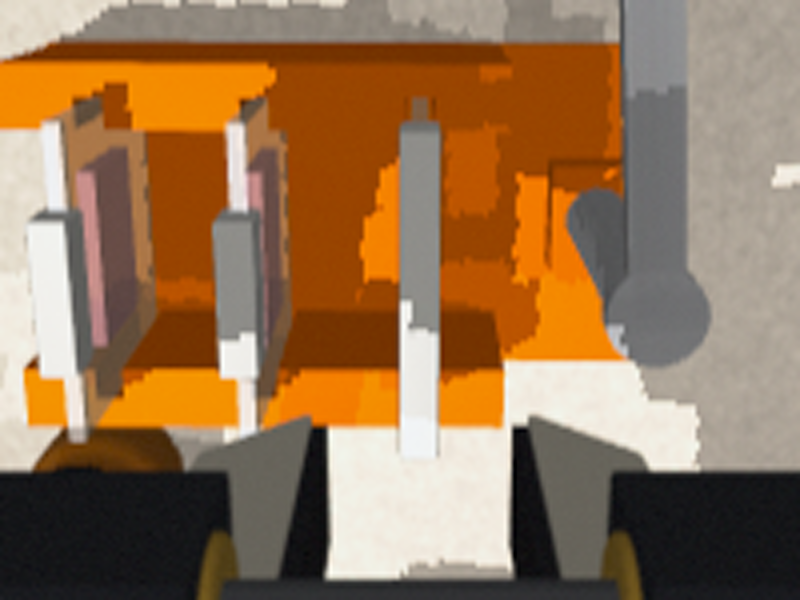

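Fingers straddle the strip centrally (strip at col 419, fingers at 328/512). Descending.

```bash
python3 - <<'E'
from h import *
c=dict(np.load('w_pre.npz')); f=lambda u,z: ray(c,np.array(u)/4+[150,120]-.4,z,c)
w=f([(402,123),(440,123),(437,457),(400,457)],98); print(w.round(1),w.mean(0))
E
```

```text
[[521.5 128.7  98. ]
 [522.9 121.   98. ]
 [448.3 107.3  98. ]
 [446.8 115.5  98. ]] [484.86643362 118.1360253   98.        ]
```

Emit:
send_rows(
  moves=[
    [18,0,-1,0],
    [18,-0.5,-1,0],
    [18,0,0,0],
    [12,0,0,0],
    [0,0,0,0],
  ],
)

```text
time: 11.58
tool_pos: [483.9, 117.9, 118.4]
tcp_rot: [-0.007, 1.57, -2.963]
contact_force: [0.8, -0.6, 0.1]
grip_width: 19.8
```

Emit:
send_rows(
  moves=[
    [12,0,0,0],
    [12,0,0,0],
    [12,0,0,0],
    [8,0,0,0],
    [0,0,0,0],
    [0,0,0,0],
  ],
)

```text
time: 12.32
tool_pos: [484.6, 117.9, 74.9]
tcp_rot: [2.799, 1.57, -0.158]
contact_force: [-0.6, -0.4, -0.3]
grip_width: 20.1
```

```bash
python3 -c "
from h import *
go([484.2,117.9,74],-1.386)"
```

```text
t 12.32 pos [484.6 117.9  74.9] jaw -1.3859 F [-0.6 -0.4 -0.3] w 20.1
yaw deg 0.0
shift after yaw [ 0.9 -0.1  0.4]
shift now [ 0.9 -0.1  0.4]
```

Emit:
send_rows(
  moves=[
    [0,0,0,0],
    [0,0,0,0],
    [0,0,0,0],
    [0,0,0,0],
    [0,0,0,0],
  ],
  hand=0,
)

```text
time: 12.95
tool_pos: [484.6, 117.9, 75.0]
tcp_rot: [2.853, 1.57, -0.104]
contact_force: [-0.9, 0.2, 3.9]
grip_width: 9.1
```

Emit:
send_rows(
  moves=[
    [-3,0,0,0],
    [-8,0,0,0],
    [-12,0,0,0],
    [-15,0,0,0],
    [-15,0,0,0],
    [-15,0,0,0],
    [-15,0,0,0],
    [-15,0,0,0],
  ],
)

```text
time: 13.95
tool_pos: [484.4, 117.9, 174.2]
tcp_rot: [2.98, 1.57, 0.023]
contact_force: [0.3, -0.6, -2.0]
grip_width: 8.7
```

Emit:
send_rows(
  moves=[
    [-20,0,0,0],
    [-20,0,0,0],
    [-20,0,0,0],
    [-20,0,0,0],
    [0,0,0,0],
    [0,0,0,0],
  ],
)

```text
time: 14.7
tool_pos: [483.9, 117.9, 252.3]
tcp_rot: [0.024, 1.57, -2.933]
contact_force: [-0.3, 0.1, -2.4]
grip_width: 8.6
```

```bash
python3 -c "
from h import *
th=.15
x=np.array([550.1,-212.8])+3.5*np.array([np.cos(th),np.sin(th)]); print(x)
go([x[0],x[1],180],th)
c,o=wrist('w_held')
save('w_held_z',cv2.resize(c['image'],(800,600)))"
```

```text
[ 553.56069877 -212.27696654]
t 14.7 pos [483.9 117.9 252.3] jaw -1.3859 F [-0.3  0.1 -2.4] w 8.6
yaw deg -88.0
shift after yaw [ 72.3  19.6 336.9]
shift now [ 72.3 337.3  -7.8]
```

View pics/w_held_z.png

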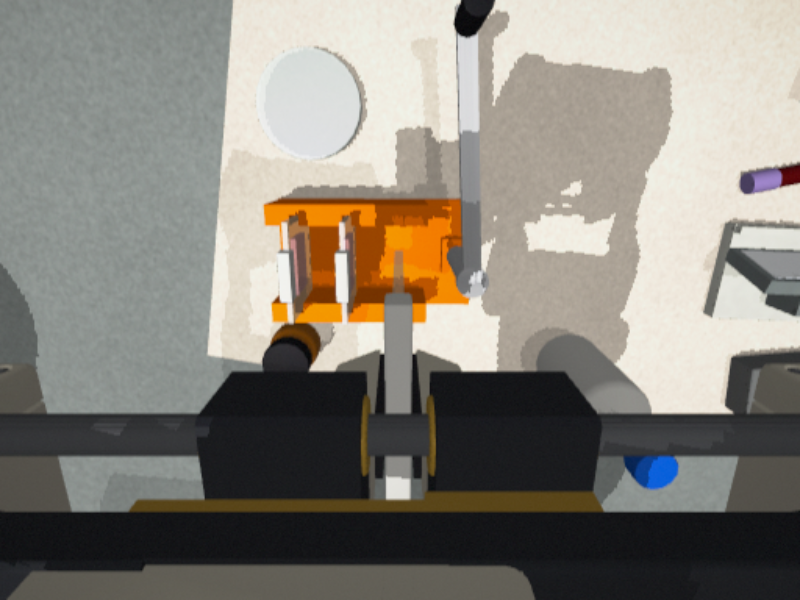

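The plate is held and hangs straight, and both short plates are still in the rack. Carrying it to the stand.

Emit:
send_rows(
  moves=[
    [0,20,0,0],
    [0,45,-1,0],
    [0,45,-1,0],
    [0,45,-1,0],
    [0,45,-1,0],
    [0,45,-1,0],
    [0,45,-1,0],
    [0,30,-1,0],
  ],
)

```text
time: 15.75
tool_pos: [549.8, -197.3, 251.4]
tcp_rot: [-0.533, 1.569, 2.792]
contact_force: [-0.3, 0.3, -1.1]
grip_width: 8.6
```

Emit:
send_rows(
  moves=[
    [0,17,-1,-6],
    [0,0,0,-10],
    [0,0,0,-10],
    [0,0,0,-10],
    [0,0,0,-10],
    [0,0,0,-10],
    [0,0,0,-10],
    [0,0,0,-10],
  ],
)

```text
time: 16.75
tool_pos: [553.8, -211.6, 251.5]
tcp_rot: [-1.999, 1.569, 2.66]
contact_force: [0.2, 0.4, -0.7]
grip_width: 8.4
```

Emit:
send_rows(
  moves=[
    [0,0,0,-9],
    [0,0,0,-3],
    [0,0,0,0],
    [0,0,0,0],
  ],
)

```text
time: 17.25
tool_pos: [554.0, -211.8, 252.1]
tcp_rot: [-2.17, 1.57, 2.692]
contact_force: [-0.5, 0.1, -0.9]
grip_width: 8.6
```

```bash
python3 -c "
from h import *
th=.15
x=np.array([550.1,-212.8])+5.5*np.array([np.cos(th),np.sin(th)]); print(x)
go([x[0],x[1],90],th)"
```

```text
[ 555.53824093 -211.97809027]
t 17.25 pos [ 554.  -211.8  252.1] jaw 0.1489 F [-0.5  0.1 -0.9] w 8.6
yaw deg -0.1
shift after yaw [162.1   1.7   0.5]
shift now [162.1   1.7   0.5]
```

Emit:
send_rows(
  moves=[
    [20,1,0,0],
    [28,1,0,0],
    [28,0,0,0],
    [28,0,0,0],
    [24,0,0,0],
    [14,0,0,0],
    [6,0,0,0],
    [0,0,0,0],
  ],
)

```text
time: 18.25
tool_pos: [556.3, -211.7, 104.9]
tcp_rot: [0.777, 1.57, -0.644]
contact_force: [-0.8, 0.3, 0.0]
grip_width: 8.8
```

Emit:
send_rows(
  moves=[
    [6,0,0,0],
    [6,0,0,0],
    [5,0,0,0],
    [3,0,0,0],
    [0,0,0,0],
    [0,0,0,0],
  ],
)

```text
time: 19.0
tool_pos: [556.3, -211.7, 84.9]
tcp_rot: [0.736, 1.57, -0.685]
contact_force: [-0.2, -0.1, -1.5]
grip_width: 8.9
```

Emit:
send_rows(
  moves=[
    [0,-1,0,0],
    [0,-1,0,0],
    [0,-1,0,0],
    [0,0,0,0],
  ],
)

```text
time: 19.5
tool_pos: [553.1, -212.0, 84.8]
tcp_rot: [0.168, 1.571, -1.253]
contact_force: [-0.7, 0.3, -0.7]
grip_width: 9.0
```

Emit:
send_rows(
  moves=[
    [0,-1,0,0],
    [0,-1,0,0],
    [0,0,0,0],
  ],
)

```text
time: 19.88
tool_pos: [551.1, -212.4, 84.7]
tcp_rot: [-1.175, 1.571, -2.596]
contact_force: [0.2, 0.1, -2.0]
grip_width: 8.9
```

Emit:
send_rows(
  moves=[
    [0,-1,0,0],
    [0,-1,0,0],
    [0,0,0,0],
  ],
)

```text
time: 20.25
tool_pos: [549.3, -212.6, 84.8]
tcp_rot: [1.185, 1.57, -0.235]
contact_force: [1.7, 0.9, -2.7]
grip_width: 8.5
```

Emit:
send_rows(
  moves=[
    [0,-1,0,0],
    [0,0,0,0],
  ],
)

```text
time: 20.5
tool_pos: [548.6, -212.8, 84.8]
tcp_rot: [1.263, 1.57, -0.158]
contact_force: [3.1, 0.5, -2.3]
grip_width: 8.7
```

Emit:
send_rows(
  moves=[
    [0,2,0,0],
    [0,1.6,0,0],
    [1,0,0,0],
    [1,0,0,0],
    [0,0,0,0],
  ],
)

```text
time: 21.12
tool_pos: [551.6, -212.2, 82.5]
tcp_rot: [-1.916, 1.57, 2.947]
contact_force: [0.7, -0.7, -1.0]
grip_width: 8.9
```

Emit:
send_rows(
  moves=[
    [0.7,0,0,0],
    [0.7,0,0,0],
    [0,0,0,0],
  ],
)

```text
time: 21.5
tool_pos: [551.7, -212.2, 81.3]
tcp_rot: [-1.105, 1.571, -2.526]
contact_force: [-0.5, -0.1, -1.2]
grip_width: 8.8
```

Emit:
send_rows(
  moves=[
    [0.5,0,0,0],
    [0.4,0,0,0],
    [0,0,0,0],
  ],
)

```text
time: 21.88
tool_pos: [552.0, -212.3, 81.0]
tcp_rot: [0.899, 1.57, -0.521]
contact_force: [-0.1, 0.3, 5.1]
grip_width: 8.4
```

Emit:
send_rows(
  moves=[
    [0,0,0,0],
    [0,-2,0,0],
    [0,-2,0,0],
    [0,-3,0,0],
    [0,-3,0,0],
    [0,-3,0,0],
    [0,-3,0,0],
    [0,0,0,0],
  ],
  hand=0.3,
)

```text
time: 22.88
tool_pos: [535.7, -214.7, 80.4]
tcp_rot: [-1.809, 1.571, 3.053]
contact_force: [0.0, 0.6, -0.6]
grip_width: 27.8
```

Emit:
send_rows(
  moves=[
    [0,-2,0,0],
    [0,-2,0,0],
    [0,-2,0,0],
    [0,-2,0,0],
    [0,-2,0,0],
    [0,0,0,0],
  ],
)

```text
time: 23.62
tool_pos: [525.9, -216.2, 80.4]
tcp_rot: [-0.54, 1.571, -1.961]
contact_force: [0.1, 0.1, 0.1]
grip_width: 27.4
```

Emit:
send_rows(
  moves=[
    [0,-1.5,0,0],
    [0,-1.5,0,0],
    [0,-1,0,0],
    [0,0,0,0],
    [0,0,0,0],
  ],
)

```text
time: 24.25
tool_pos: [522.1, -216.7, 80.4]
tcp_rot: [0.315, 1.571, -1.105]
contact_force: [0.4, 0.6, -0.2]
grip_width: 27.8
```

Emit:
send_rows(
  moves=[
    [0,-1.5,0,0],
    [0,-1.5,0,0],
    [0,-1,0,0],
    [0,0,0,0],
    [0,0,0,0],
  ],
)

```text
time: 24.88
tool_pos: [518.1, -217.4, 80.4]
tcp_rot: [-0.455, 1.571, -1.876]
contact_force: [-0.6, -0.6, -1.0]
grip_width: 27.8
```

Emit:
send_rows(
  moves=[
    [0,-1,0,0],
    [0,-1,0,0],
    [0,-1,0,0],
    [0,0,0,0],
  ],
)

```text
time: 25.38
tool_pos: [516.7, -217.7, 80.6]
tcp_rot: [1.31, 1.568, -0.111]
contact_force: [6.5, 2.4, -3.4]
grip_width: 27.4
```

Emit:
send_rows(
  moves=[
    [0,3,0,0],
    [0,1,0,0],
    [-10,0,0,0],
    [-20,0,0,0],
    [-30,0,0,0],
    [-35,0,0,0],
    [-35,0,0,0],
    [-20,0,0,0],
  ],
)

```text
time: 26.38
tool_pos: [519.4, -217.5, 233.3]
tcp_rot: [0.794, 1.568, -0.627]
contact_force: [0.1, 0.8, -0.3]
grip_width: 27.6
```

```bash
python3 - <<'E'
from h import *
c=dict(np.load('w_open.npz')); k=ray(c,[[279,127]],150,c)[0]; print('knob',k)
c=dict(np.load('w_held.npz')); print('knob held', ray(c,np.array([[468,22]])*.64,150,c))
p=np.array([493.3,69.1]); v=k[:2]-p; print(np.hypot(*v),np.arctan2(v[1],v[0]))
go([k[0],k[1],225],np.arctan2(v[1],v[0])-np.pi/2)
E
```

```text
knob [645.0066002  108.94228928 150.        ]
knob held [[632.49726065 110.59071887 150.        ]]
156.85120516042844 0.2568273863308712
t 26.38 pos [ 519.4 -217.5  233.3] jaw 0.1499 F [ 0.1  0.8 -0.3] w 27.6
yaw deg 83.9
shift after yaw [   8.  -283.8 -204.4]
shift now [   8.  173. -304.]
```

Emit:
send_rows(
  moves=[
    [0,15,-25,3],
    [0,22,-38,0],
    [0,22,-38,0],
    [0,22,-38,0],
    [0,22,-38,0],
    [0,22,-38,0],
    [0,22,-38,0],
    [0,15,-30,0],
  ],
  hand=0.5,
)

```text
time: 27.38
tool_pos: [651.7, 82.5, 231.0]
tcp_rot: [0.753, 1.57, -0.72]
contact_force: [0.3, -1.5, -0.4]
grip_width: 45.8
```

Emit:
send_rows(
  moves=[
    [0,0,0,10],
    [0,0,0,10],
    [0,0,0,10],
    [0,0,0,10],
    [0,0,0,10],
    [0,0,0,10],
    [0,0,0,10],
    [0,0,0,10.5],
  ],
)

```text
time: 28.38
tool_pos: [651.1, 80.7, 231.1]
tcp_rot: [1.611, 1.57, -1.273]
contact_force: [-0.6, -0.9, -1.2]
grip_width: 46.4
```

Emit:
send_rows(
  moves=[
    [0,0,0,0],
    [0,0,0,0],
  ],
)

```text
time: 28.62
tool_pos: [651.3, 80.8, 230.7]
tcp_rot: [2.062, 1.571, -0.812]
contact_force: [0.2, 0.1, 0.1]
grip_width: 45.8
```

```bash
python3 -c "
from h import *
go([645,108.9,118],-1.314)
c,o=wrist('w_k2'); p=proj(c,[[645,108.9,150]],o)[0]; print(p)
g=(c['image'].max(2)<45).astype('uint8'); u,v=p.round().astype(int)
n,l,s,ce=cv2.connectedComponentsWithStats(g)
for i in range(1,n):
  if 60<s[i,4]<3000: print(s[i],ce[i])
"
```

```text
t 28.62 pos [651.3  80.8 230.7] jaw -1.3039 F [0.2 0.1 0.1] w 45.8
yaw deg 0.6
shift after yaw [112.7 -28.8  -1. ]
shift now [112.7 -28.8  -1.3]
[221.34227053 197.57245365]
[214 180  20  27 399] [224.13533835 193.21553885]
[198 227  19  40 432] [208.76851852 250.25      ]
[294 227  31  40 457] [300.7571116  250.97155361]
[  0 265  41   3  62] [ 17.30645161 265.67741935]
[198 291   9  15 106] [201.5754717  297.23584906]
[303 291   9  15 103] [307.34951456 297.36893204]
```

Emit:
send_rows(
  moves=[
    [0,-14.5,0,0.6],
    [0,-14.5,-1,0],
    [0,0,0,0],
    [20,0,0,0],
    [20,0,0,0],
    [20,0,0,0],
    [20,0,0,0],
    [18,0,0,0],
  ],
)

```text
time: 29.68
tool_pos: [644.8, 109.2, 131.6]
tcp_rot: [0.606, 1.57, -2.282]
contact_force: [-0.2, -0.2, -0.9]
grip_width: 45.6
```

Emit:
send_rows(
  moves=[
    [10,0,0,0],
    [4,0,0,0],
    [0,0,0,0],
    [0,0,0,0],
  ],
)

```text
time: 30.18
tool_pos: [645.4, 109.2, 119.2]
tcp_rot: [2.856, 1.569, -0.032]
contact_force: [0.2, 1.0, -0.1]
grip_width: 46.5
```

Emit:
send_rows(
  moves=[
    [0,0,0,0],
    [0,0,0,0],
    [0,0,0,0],
  ],
  hand=0.22,
)

```text
time: 30.55
tool_pos: [645.0, 109.2, 118.5]
tcp_rot: [2.543, 1.571, -0.346]
contact_force: [0.8, 0.4, 0.1]
grip_width: 22.2
```

```bash
python3 -c "
from h import *
go([645,108.9,118],-1.314)"
```

```text
t 30.55 pos [645.  109.2 118.5] jaw -1.3178 F [0.8 0.4 0.1] w 22.2
yaw deg -0.2
shift after yaw [0.5 0.3 0.1]
shift now [0.5 0.3 0.1]
```

Emit:
send_rows(
  moves=[
    [0,-19.5,1.2,-7.2],
    [0,-19.5,1.2,-7.2],
    [0,-19.5,1.2,-7.2],
    [0,-19.5,1.2,-7.2],
    [0,-19.5,1.2,-7.2],
    [0,-19.5,1.2,-7.2],
  ],
)

```text
time: 31.3
tool_pos: [577.4, 202.3, 118.4]
tcp_rot: [1.95, 1.57, -0.181]
contact_force: [-0.2, -0.9, -0.3]
grip_width: 20.4
```

Emit:
send_rows(
  moves=[
    [0,-19.5,1.2,-7.2],
    [0,-19.5,1.2,-7.2],
    [0,-19.5,1.2,-7.2],
    [0,-19.5,1.2,-7.2],
    [0,-13.5,1,-5],
    [0,0,0,0],
    [0,0,0,0],
  ],
)

```text
time: 32.17
tool_pos: [491.1, 225.6, 118.6]
tcp_rot: [1.631, 1.57, 0.085]
contact_force: [0.5, -1.1, -0.3]
grip_width: 20.0
```

```bash
python3 -c "
from h import *
go([464.6,222.4,118],.185)"
```

```text
t 32.17 pos [491.1 225.6 118.6] jaw 0.0243 F [ 0.5 -1.1 -0.3] w 20.0
yaw deg -9.2
shift after yaw [  0.6 -26.6  -1.8]
shift now [  0.6 -26.6   2.5]
```

Emit:
send_rows(
  moves=[
    [0,-11,0.8,-4],
    [0,-9,0.7,-3],
    [0,-4,0.2,-1.5],
    [0,0,0,0],
  ],
)

```text
time: 32.67
tool_pos: [467.0, 222.0, 118.4]
tcp_rot: [0.602, 1.571, -0.795]
contact_force: [-0.0, -1.0, 0.4]
grip_width: 20.2
```

Emit:
send_rows(
  moves=[
    [0,-2,0,-0.7],
    [0,-2,0,0],
    [0,0,0,0],
  ],
)

```text
time: 33.05
tool_pos: [462.6, 221.3, 118.4]
tcp_rot: [-0.997, 1.571, -2.382]
contact_force: [-0.4, 0.4, 0.8]
grip_width: 20.2
```

Emit:
send_rows(
  moves=[
    [0,-1,0,0],
    [0,-1,0,0],
    [0,0,0,0],
  ],
)

```text
time: 33.42
tool_pos: [461.3, 221.2, 118.4]
tcp_rot: [1.616, 1.569, 0.232]
contact_force: [3.3, 1.5, -2.3]
grip_width: 20.2
```

Contact appears where the stop is expected. One more nudge to confirm.

Emit:
send_rows(
  moves=[
    [0,-1.5,0,0],
    [0,0,0,0],
    [0,0,0,0],
  ],
)

```text
time: 33.8
tool_pos: [461.2, 221.1, 118.5]
tcp_rot: [1.634, 1.567, 0.25]
contact_force: [8.8, 3.6, -5.9]
grip_width: 20.1
```

Emit:
send_rows(
  moves=[
    [0,4,0,0],
    [0,0,0,0],
    [0,0,0,0],
  ],
)

```text
time: 34.17
tool_pos: [462.7, 221.4, 118.3]
tcp_rot: [-1.378, 1.57, -2.762]
contact_force: [0.3, -0.1, 0.0]
grip_width: 20.5
```

Emit:
send_rows(
  moves=[
    [0,0,0,0],
    [0,0,0,0],
    [-15,0,0,0],
    [-25,0,0,0],
    [-30,0,0,0],
    [-30,0,0,0],
    [-10,0,0,0],
    [0,0,0,0],
  ],
  hand=0.45,
)

```text
time: 35.17
tool_pos: [463.3, 221.5, 228.9]
tcp_rot: [1.614, 1.57, 0.23]
contact_force: [0.0, 0.0, -0.5]
grip_width: 41.3
```

```bash
python3 -c "
from h import *
go([520,60,260],-1.35)"
```

```text
t 35.17 pos [463.3 221.5 228.9] jaw 0.1866 F [ 0.   0.  -0.5] w 41.3
yaw deg 88.0
shift after yaw [-31.1 170.  -19.9]
shift now [-31.1  25.7 169.2]
```

Emit:
send_rows(
  moves=[
    [-4,-2,30,10],
    [-4,0,0,10],
    [-4,0,0,10],
    [-4,0,0,10],
    [-4,0,0,10],
    [-4,0,0,10],
    [-4,0,0,10],
    [-4,0,0,10],
  ],
  hand=0.5,
)

```text
time: 36.17
tool_pos: [466.2, 191.5, 258.9]
tcp_rot: [-0.094, 1.568, -2.881]
contact_force: [0.5, 0.7, -0.6]
grip_width: 45.9
```

Emit:
send_rows(
  moves=[
    [0,35,0,8],
    [0,40,0,0],
    [0,40,0,0],
    [0,40,0,0],
    [0,40,0,0],
    [0,20,0,0],
    [0,0,0,0],
    [0,0,0,0],
  ],
)

```text
time: 37.17
tool_pos: [518.4, -15.6, 260.1]
tcp_rot: [-0.876, 1.57, 2.488]
contact_force: [0.4, -0.3, 0.8]
grip_width: 45.8
```

```bash
python3 - <<'E'
from h import *
go([440,-20,260],-1.385)
c,o=wrist('w_fin'); t=capture('top'); np.savez('top2',**t); s=capture('scene'); np.savez('scene2',**s)
a=cv2.resize(c['image'][0:250,:],(800,390),interpolation=cv2.INTER_CUBIC)
def cr(c,P):
    u,v=proj(c,[P])[0].astype(int); return cv2.resize(c['image'][v-26:v+27,u-34:u+34],(266,208),interpolation=cv2.INTER_CUBIC)
b=np.hstack([cr(t,[540,-213,60]),cr(s,[540,-213,60]),cr(s,[480,150,80])])
b=np.pad(b,((0,0),(0,2),(0,0)))
save('fin',np.vstack([a,b]))
E
```

```text
t 37.17 pos [518.4 -15.6 260.1] jaw -1.3485 F [ 0.4 -0.3  0.8] w 45.8
yaw deg 2.1
shift after yaw [  0.1 -10.1  77.9]
shift now [  0.1 -13.   77.5]
```

View pics/fin.png

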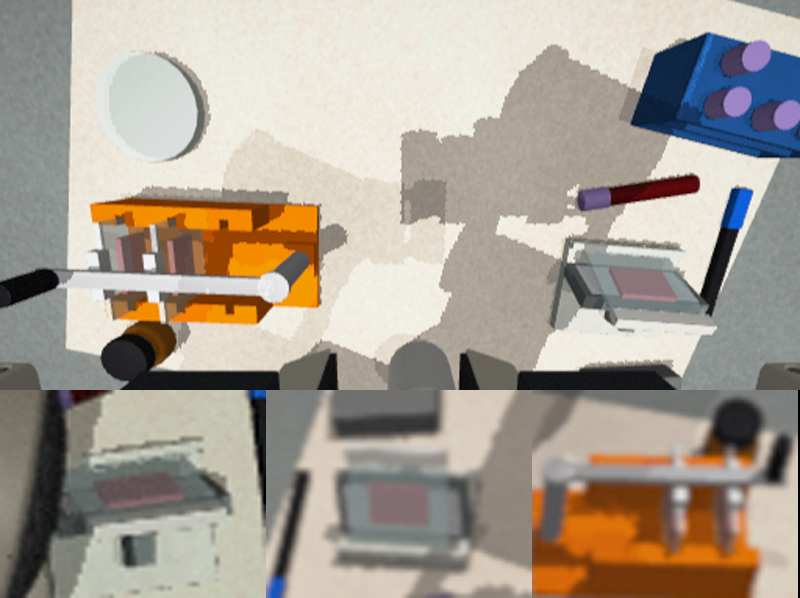

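The plate leans on the panel behind the lip, the keeper runs along the rack over both short plates, and nothing else has moved. I'll check the centring in numbers.

```bash
python3 - <<'E'
from h import *
c=dict(np.load('w_fin.npz')); P=ray(c,np.array([(606,316),(716,326)])/1.5625,95,c)
th=.15; d=P[:,:2]-[548.7,-212.8]; print((d@np.array([[np.cos(th),-np.sin(th)],[np.sin(th),np.cos(th)]])).round(1))
im=c['image'][185:220,340:470]; g=(im.min(2)>190).astype('uint8')
n,l,s,ce=cv2.connectedComponentsWithStats(g)
for i in range(1,n):
  if s[i,4]>40: print(s[i],ce[i])
s=dict(np.load('scene2.npz'))
R_=R.from_euler('z',th).as_matrix(); L=np.array([(0,50,14),(0,-50,14),(-16.25,50,66.5),(-16.25,-50,66.5),(0,37.5,14),(0,-37.5,14)]); print(proj(s,L@R_.T+[549,-212.8,0]).round(1))
b=dict(np.load('top.npz'));e=dict(np.load('top2.npz'))
for n,z in(('scene',0),('top',0)):
  A=np.load(n+'.npz')['image'].astype(int);B=np.load(n+'2.npz')['image'].astype(int)
  print(n,[(np.abs(A-B).max(2)>60).sum()])
E
```

```text
[[-21.2  44.3]
 [-23.  -38.8]]
[   9   13  110   22 1408] [59.88565341 26.83806818]
[[208.1 199.1]
 [175.2 197.4]
 [207.1 185.2]
 [173.4 183.5]
 [203.9 198.9]
 [179.3 197.6]]
scene [np.int64(8042)]
top [np.int64(14625)]
```

```bash
python3 - <<'E'
from h import *
th=.15; Rz=R.from_euler('z',th).as_matrix(); W=lambda L:np.array(L)@Rz.T+[549,-212.8,0]
# plate local (u across, h up slope) leaned .32, back-bottom at x=1.5
a=.32; S=lambda y,h,t:(1.5-h*np.sin(a)+t*np.cos(a),y,14+h*np.cos(a)+t*np.sin(a))
strip=[S(37.5,90,2),S(-37.5,90,2),S(37.5,83,6.5),S(-37.5,83,6.5)]
for n in('scene2','w_fin'):
    c=dict(np.load(n+'.npz')); o=c if n=='w_fin' else None
    p=proj(c,W(strip),o); print(n,p.round(1).tolist())
    u0,u1=int(p[:,0].min())-9,int(p[:,0].max())+10; v=int(round(p[:,1].mean()))
    for r in range(v-3,v+4): print(r,u0,c['image'][r,u0:u1].min(1).tolist())
E
```

```text
scene2 [[202.1, 176.2], [176.3, 174.9], [202.1, 179.1], [176.3, 177.8]]
174 167 [182, 188, 188, 187, 182, 177, 174, 174, 174, 179, 180, 178, 178, 178, 179, 177, 178, 176, 176, 176, 177, 180, 184, 185, 181, 186, 192, 193, 192, 191, 189, 188, 188, 188, 189, 191, 193, 193, 192, 190, 190, 190, 191, 190, 192]
175 167 [186, 188, 190, 190, 190, 189, 187, 187, 188, 190, 192, 191, 191, 190, 188, 183, 181, 181, 183, 185, 188, 188, 189, 190, 190, 192, 194, 195, 194, 193, 192, 195, 194, 190, 186, 187, 192, 193, 192, 191, 191, 191, 190, 192, 191]
176 167 [189, 189, 190, 190, 189, 188, 188, 186, 177, 165, 162, 161, 161, 160, 157, 152, 152, 153, 160, 165, 169, 171, 174, 177, 181, 183, 186, 191, 192, 191, 190, 191, 187, 180, 172, 175, 187, 192, 192, 192, 191, 191, 190, 191, 189]
177 167 [191, 190, 189, 189, 189, 190, 189, 187, 176, 156, 143, 140, 142, 139, 138, 138, 140, 140, 143, 146, 148, 149, 151, 154, 156, 157, 159, 161, 162, 163, 161, 160, 157, 152, 149, 164, 186, 190, 191, 189, 191, 190, 190, 191, 185]
178 167 [190, 191, 190, 189, 189, 190, 189, 187, 177, 159, 141, 137, 139, 138, 140, 141, 140
[... 2970 characters left out ...]
, 228, 228, 228, 228, 228, 228, 228, 228, 228, 228, 228, 228, 229, 231, 231, 229, 230, 229, 228, 225, 222, 218, 216, 209, 206, 204, 207, 204, 198, 197, 202, 201, 196, 190, 179, 177, 168, 162, 157, 150, 154, 152, 155, 142, 141, 137, 139, 138, 142, 142, 141, 140, 144, 148]
209 385 [223, 225, 225, 225, 225, 225, 223, 203, 215, 213, 230, 230, 229, 227, 227, 227, 227, 227, 227, 227, 226, 227, 226, 227, 227, 227, 227, 227, 228, 227, 227, 227, 228, 227, 228, 227, 227, 228, 228, 227, 227, 228, 227, 228, 228, 227, 227, 227, 228, 227, 228, 229, 228, 228, 228, 228, 230, 230, 230, 229, 229, 227, 225, 223, 218, 216, 210, 206, 202, 203, 206, 205, 203, 202, 139, 140, 141, 140, 142, 141, 138, 139, 143, 147]
```

```bash
python3 -c "
from plant import close_job; print(close_job())"
```

```text
the job is handed in; nothing more can be done
None
```

I finished the job in the order asked and handed it in at about 37 s of the 67 s allowed. The hand-in gave no verdict.

- **Keeper opened:** I swung it by the knob to its open stop, where the images put it at about 1.50 rad. It had started slightly ajar, about 0.1 rad from shut.
- **Plate moved:** The plate with the full-width strip was in the slot nearest the pivot. I drew it straight up, carried it to the stand and felt for the foot of the panel. I set it on the ledge and tipped it back until the finger felt it against the panel (about 7 N).
- **Keeper closed:** I swung it back over the two short-strip plates to its hard stop. There the force rose to about 9–10 N with no further motion.

**Last checks:**
- **Plate:** In the scene and wrist views the grip strip's ends are within about 1 pixel of where a centred plate leaning about 0.32 rad should be. An earlier hand-read of the strip's ends was too rough to use: it gave 83 mm for the 75 mm strip.
- **Rack and bench:** By eye, the short-strip plates are still in their slots under the bar and the other items look undisturbed. My pixel comparison with the start was useless for that, because the arm and its shadow had moved.
- **Arm:** It ended clear of everything, and the highest force I read was about 11 N.

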